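# Shut and lock the stirrer case

## Task

Shut the lid of the instrument case on the bench, swing its hasp over onto the catch bracket at the front, and lock it: the lug under the hasp's knob has to drop through the slot, held down against the sprung pad, and then the knob is turned clockwise, fully home to its stop, so that the hasp stays down when you let go. Leave the glassware and other things around the case where they stand.

Things in the scene. Friction and masses are not known exactly. Their poses are not given: they have to be found in the camera images.
- case: Grey instrument case, fixed: 200 mm deep (x), 300 wide (y), 85 high without lid; origin centre of its underside on the bench, -x its front (towards the robot), z up. Lid hinged along the rear top edge. A fixed bracket 70 mm wide stands out from the middle of the front, x = -100 to -232 mm; its steel top plate is 92.5 mm above the bench.
- lid (a joint): Lid angle: 0 shut, grows as its front edge rises (to 1.5). Starts partly open. Stiff hinge: it stays where left; pushing it shut takes up to about 5 N at the front edge. The lid is an aluminium slab 200 mm deep, 300 wide, 20 thick; shut, its top is 105 mm above the bench.
- lid_hinge (a point): On the lid's hinge axis (along the case's y), mid-width, 85 mm above the bench at case x = +100 mm. Its frame turns with the lid: the lid extends 200 mm along -x from here, its top surface is at z = +20 mm.
- hasp (a joint): Hasp angle relative to the lid: 0 in line with the lid, flat over the bracket; grows as its free end is raised and swung back over the lid (1.57 square to the lid; stop 2.2). Starts standing up or leaning back. Friction 0.16 N m holds it where left. Locked 0 to 0.03; unlocked on the pad about 0.1; lug resting on the plate beside the slot about 0.15.
- hasp_hinge (a point): On the hasp's hinge axis (along the case's y), mid-width, 6 mm before the lid's front edge; lid shut: case x = -106 mm, 97 mm above the bench. Its frame turns with the hasp: x from the strap's tip to the hinge, z normal to the strap on the knob's side. Steel strap 46 mm wide, 5 thick (z -2.5 to +2.5 mm), x = -2 to -145 mm.
- hasp_tip (a point): Middle of the free end of the strap, 145 mm from the hinge; same axes as hasp_hinge. While the lug rests on the plate beside the slot the strap and knob lean by about 0.15; forcing them level there levers the lid up instead.
- knob (a joint): Angle of the captive knob on the hasp: 0 = grip bar and lug lie along the strap, the lug fits the slot (within about 0.1); grows clockwise seen from above with the hasp down; 1.57 = stop, fully home: bar across the strap, lug crosswise under the plate. Other stop -0.6. Starts at 0.4 to 1.2, where the lug cannot enter. Friction 0.04 N m.
- knob_grip (a point): On the knob's axis, 75 mm from the hasp hinge, 22 mm above the strap's top face. x along the grip bar, z away from the strap. Bar 52 mm long (x), 14 wide (y), from 6 to 32 mm above the strap's top face, on a round skirt 40 across, 6 high. Under the strap hangs the lug, parallel to the bar: 36 x 10 x 5 mm, its underside 13.5 mm below the strap's underside.
- slot (a point): Centre of the slot in the bracket's steel top plate, on its top face (case x = -181 mm, 92.5 mm above the bench); 42 mm long along the case's x, 15 wide, plate 5 thick. Lid shut and hasp at 0: the knob's axis passes through it and the strap's top face is 99.5 mm above the bench.
- pad_top (a point): Middle of the top of the sprung black pad at the bracket's front end (case x = -219 mm), 10 x 44 mm, 106.5 mm above the bench when free. It goes down up to 12.5 mm, pushing back with 3.6 to 5 N, so the hasp must be pressed at the knob with about 8 to 10 N until the knob is locked.
- beaker: Bystander: glass beaker, 68 mm wide, 85 mm high; origin under its centre. Leave it where it stands.
- jar: Bystander: amber glass jar with a white cap, 60 mm wide, 75 mm high; origin under its centre. Leave it where it stands.
- scoop: Bystander: steel scoop (spoon), 180 mm long, lying flat; origin under its centre. Leave it where it stands.
- reagent: Bystander: amber reagent bottle, 72 mm wide, 150 mm high; origin under its centre. Leave it where it stands.
- flask: Bystander: conical glass flask, 84 mm wide at the foot, 120 mm high; origin under its centre. Leave it where it stands.
- dish: Bystander: white porcelain dish, 100 mm wide, 40 mm high; origin under its centre. Leave it where it stands.
- bosshead: Bystander: aluminium boss-head clamp, 60 mm long, 22 mm high, lying flat; origin under its centre. Leave it where it stands.

How it is judged (in metres and radians):
At the end, for the whole second after the job is handed in: The lid is shut (below 0.025 rad), the hasp lies flat over the bracket (below 0.05 rad) and stays there by itself, and the knob is turned clockwise to its stop (above 1.38 rad of 1.57) (value of joint lid below 0.025 rad and value of joint hasp below 0.05 rad and value of joint knob above 1.38 rad and velocity of joint hasp below 0.1 rad/s); the robot touches nothing.
It fails at once if a bystander is shifted by more than 40 mm (distance of any of beaker, jar, scoop, reagent, flask, dish, bosshead from where it was at the start of the episode above 0.04 m).
It also fails if it takes over 67 s, if anything falls off the work surface, if the arm or the gripper's body presses on something with over 40 N, if the wrist force passes 120 N, or if a joint passes its speed limit or range.

## Robot

A 6-joint arm with a two-finger parallel gripper is mounted at the origin on the work surface. World frame = base frame: x ahead of the robot, y to its left, z up, the work surface at z = 0. Lengths are in m, angles in degrees, forces in N, time in s.
With the tool pointing down it reaches from about 0.3 to 0.75 m from the base axis. Payload 8.5 kg.
Tool frame: the origin (TCP) lies at the very end of the fingers, on their centre line; the grasp point (between the pads) lies 19 mm behind it; z points along the fingers, y is the direction in which the jaws open and shut (so a half turn about z gives the same grasp; the last joint's range is limited). The gripper opens to 85 mm and grips with 20 to 120 N. Pads are 22 mm wide; open, the fingers measure 114 mm over their backs; the gripper's body (76 mm by 85 mm) begins 54 mm behind the grasp point. The pads swing forward as they close: fully open they stand 13 mm farther back than shut.
Start: joints at [59.914, 21.807, 74.336, -0, 83.858, -12.336], TCP at [0.168, 0.524, 0.203] pointing down, gripper open.
Joint ranges: [-178.18, 178.18], [-50.72, 133.34], [12.68, 142.11], [-81.47, 261.47], [9.98, 163.14], [-165.26, 165.26]. Speed limits (degrees/s): [136.94, 136.94, 180, 180, 180, 180].

## Interface

Orientations are given as a 3x3 rotation matrix whose columns are the frame's x, y, z axes.
In Python, from rig import env, vision, close_job, spotter gives the robot as it stands. The module is installed in compiled form; this text tells all that it offers.
- The arm moves only by the tool jog_arm, never from a script. Its argument "plan" is a list that holds one entry, the list of rows, each a list of 6 numbers: the shift along the tool's x, y, z in units of 40 mm (1.0 is 40 mm), then the turn, a rotation vector about the tool's x, y, z in units of 0.15 rad (1.0 is 0.15 rad). A call has 1 to 10 rows; each row shifts and turns the commanded pose from where the row before left it, along the tool's axes as they then stand; what a row does not reach is not made up. A row lasts 1/10 s, in which the tool goes at most 50 mm and 8.59 degrees, less where a joint would pass 70% of its speed; a pose out of reach is approached as far as the arm can. A call with a number of a shift or a turn outside -1 to 1 is refused whole. A call with a gripper value outside its range is refused whole. "grip" is the opening, from -1 (shut) to 1 (fully open), set as the call begins (left out, the last holds). The fingers move at their own pace and stop on an object; "squeeze" is the grip in N (left out, the last holds). Time passes only in rows, so rows that do not move let the fingers close. It gives the time, the measured TCP pose, the force and the opening at its end, in the units of the state.
- env.observe(): the state, without advancing time (a new reading comes with each control period).
- vision.get_image(name): name is "scene" or "top"; returns (picture, depth): 420x560x3 uint8, red, green, blue; 420x560 float32, m along the optical axis (not along the pixel's ray), 0 where there is no reading.
- vision.camera_info(name): a dict with "fx", "fy", "cx", "cy" (pixels), "rvec" (rotation vector, rad) and "tvec" (3), from world to camera coordinates, as OpenCV has them. Camera axes: x right, y down, z forward; pixel columns grow to the right and rows downward; lengths in m; the calibration is good to about 2 mm. A picture is of the moment at which its call begins. camera_info takes no time and is no camera call.
- close_job(): hands the job in, once; it reports no verdict.
Trained networks look in the newest picture that a camera, given by its name, has taken for a name from the list of things; names that differ only in an ending like _2 or _b are one class to them, and where a whole thing is asked for, a point or a joint stands for the part that bears it (a point fixed in the world has none). Each returns a list of dicts, best first, with "score" (0 to 1); they miss things now and then, are a little off and sometimes report something else, mostly with a low value. They report only what shows in the picture. A call takes as long as a camera call.
- spotter.trace(camera, query): "pixels" (420x560 bool, what is visible of it) and "rect" ([left, top, right, bottom] in pixels, round what is visible of it).
The state is a dict: "time_s": time; "q": joint angles; "qvel": joint speeds; "joint_efforts": joint torques, N m; "position": TCP position; "tool_rot": TCP orientation; "ft_force": force on the tool from outside, world axes, zero at the start; "wrist_torque": the same for the moment, N m; "grip_width": finger opening in m.
Only numpy, scipy, OpenCV 4.12 (cv2) and the standard library are available. Lean on these libraries where they do the work, as an engineer would, in place of code of your own. Each camera call takes 0.05 s, during which the arm holds its last target.

## Working session

There is one attempt and no reset: what is moved stays moved. The work goes in short steps, Python scripts to look and compute and a tool call to move; the robot and the scene stay as the last step left them, time stands still between calls to the robot, and variables do not carry over. Pictures are saved under pics/ and viewed, and the job is handed in when it is done.

Besides the shell and the picture viewer there is one more tool, called after "Call:" in YAML: its name, and indented under it one key for each argument. jog_arm: Moves the arm, as the interface text tells. Its arguments: {"type":"object","properties":{"plan":{"type":"array"},"grip":{"type":"number"},"squeeze":{"type":"number"}},"required":["plan"]}

```bash
mkdir -p pics; ls
python3 - <<'E'
from rig import env, vision, spotter
import cv2,numpy as np
s=env.observe();print(s)
for n in("scene","top"):
    im,d=vision.get_image(n);cv2.imwrite(f"pics/{n}0.png",im[:,:,::-1]);np.save(f"{n}_d.npy",d)
    print(n,vision.camera_info(n))
E
```

```text
pics
{'time_s': 0.0, 'q': array([ 5.99150496e+01,  2.18412339e+01,  7.43863051e+01,  3.52719616e-04,
        8.38602913e+01, -1.23354791e+01]), 'qvel': array([ 0.0509351 , -0.10315066, -0.05431424,  0.01853593,  0.07273024,
        0.09926431]), 'joint_efforts': array([-1.45702306e-04, -4.48468530e+01, -2.31273401e+01, -2.09092645e-04,
        4.81894560e-03,  1.26634600e-05]), 'position': array([0.16748637, 0.52350594, 0.20230041]), 'tool_rot': array([[-9.52398281e-01,  3.04855564e-01, -7.73727245e-04],
       [ 3.04856363e-01,  9.52397420e-01, -1.32334766e-03],
       [ 3.33465934e-04, -1.49622972e-03, -9.99998825e-01]]), 'ft_force': array([ 0.59754266,  0.07749836, -0.4732437 ]), 'wrist_torque': array([-0.05040321, -0.04676086, -0.01413154]), 'grip_width': 0.08529571981348072}
scene {'fx': 381.6163851708795, 'fy': 381.6163851708795, 'cx': 279.19236615137527, 'cy': 209.03284160635215, 'rvec': array([ 2.32883798,  0.65397823, -0.24118024]), 'tvec': array([-0.49735036, -0.12075757,  1.25286881])}
top {'fx': 386.5169059419141, 'fy': 386.5169059419141, 'cx': 271.5781796048228, 'cy': 211.75900540830767, 'rvec': array([ 2.19330974, -2.21592364,  0.02585183]), 'tvec': array([0.03892358, 0.55364199, 0.99009696])}
```

View pics/scene0.png

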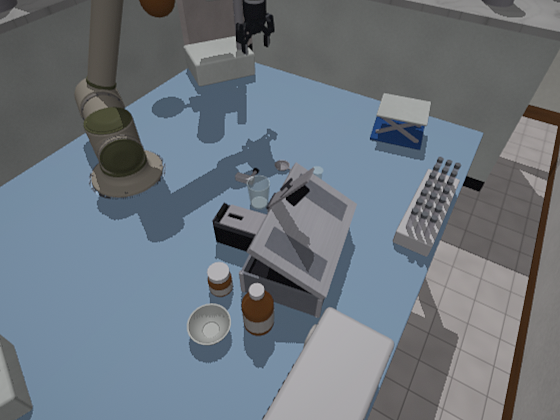

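View pics/top0.png

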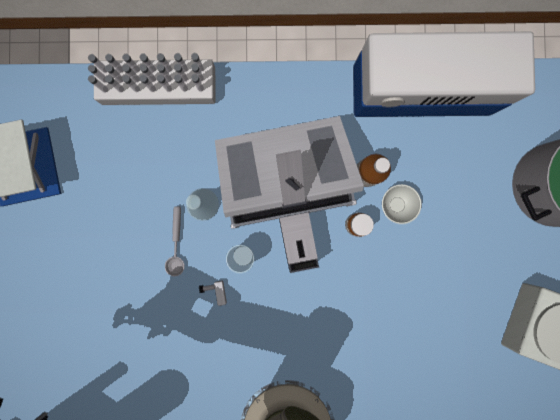

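```bash
cat > h.py <<'E'
from rig import env, vision, spotter
import cv2,numpy as np
C={}
for n in("scene","top"):
    i=vision.camera_info(n);R=cv2.Rodrigues(i["rvec"])[0];C[n]=(i,R,i["tvec"])
def cloud(n,d):
    i,R,t=C[n];v,u=np.mgrid[:420,:560]
    P=np.stack([(u-i["cx"])/i["fx"]*d,(v-i["cy"])/i["fy"]*d,d],-1)
    return (P-t)@R
def proj(n,X):
    i,R,t=C[n];p=np.asarray(X)@R.T+t
    return np.stack([p[...,0]/p[...,2]*i["fx"]+i["cx"],p[...,1]/p[...,2]*i["fy"]+i["cy"]],-1)
E
python3 - <<'E'
from h import *
for n in("scene","top"):
    im,d=vision.get_image(n);np.save(n+"_d.npy",d);np.save(n+"_i.npy",im);W=cloud(n,d)
    for q in["slot","case","lid","hasp","knob","pad_top","beaker","jar","scoop","reagent","flask","dish","bosshead"]:
        for r in spotter.trace(n,q)[:2]:
            m=r["pixels"]&(d>0);p=W[m]
            np.save(f"m_{n}_{q}.npy",r["pixels"])
            print(n,q,round(r["score"],2),r["rect"],m.sum(),np.median(p,0).round(3) if len(p) else'',p.min(0).round(3) if len(p) else '',p.max(0).round(3) if len(p) else '')
im=np.load("top_i.npy")[100:280,190:380];cv2.imwrite("pics/t1.png",cv2.resize(im[:,:,::-1],None,fx=3.3,fy=3.3,interpolation=cv2.INTER_CUBIC)[:600])
im=np.load("scene_i.npy")[150:320,190:370];cv2.imwrite("pics/s1.png",cv2.resize(im[:,:,::-1],None,fx=3.4,fy=3.4,interpolation=cv2.INTER_CUBIC)[:600])
E
```

```text
scene slot 0.68 [234.8, 168.0, 260.5, 186.9] 159 [0.353 0.162 0.018] [ 0.322  0.099 -0.003] [0.411 0.22  0.085]
scene slot 0.56 [212.1, 163.5, 358.4, 318.8] 12437 [ 0.649 -0.059  0.128] [ 0.351 -0.22  -0.005] [0.778 0.325 0.307]
scene case 0.88 [211.9, 163.5, 357.3, 317.9] 12474 [ 0.649 -0.059  0.128] [ 0.354 -0.17  -0.005] [0.778 0.325 0.307]
scene lid 0.72 [248.3, 165.7, 357.9, 296.3] 8488 [ 0.663 -0.029  0.15 ] [ 0.458 -0.161 -0.004] [0.778 0.303 0.307]
scene lid 0.44 [267.1, 169.3, 312.7, 207.2] 776 [ 0.623 -0.01   0.246] [ 0.458 -0.04  -0.004] [0.66  0.188 0.307]
scene hasp 0.6 [265.1, 170.4, 313.2, 211.6] 788 [ 0.625 -0.011  0.247] [ 0.463 -0.04  -0.003] [0.66  0.329 0.307]
scene knob 0.66 [281.9, 180.5, 309.6, 203.9] 314 [ 0.628 -0.009  0.243] [ 0.59  -0.029  0.17 ] [0.651 0.021 0.271]
scene knob 0.62 [266.4, 166.0, 313.0, 212.1] 837 [ 0.623 -0.01   0.245] [ 0.457 -0.04  -0.006] [0.66  0.341 0.307]
scene pad_top 0.56 [218.4, 202.2, 227.0, 219.0] 96 [ 0.431 -0.043  0.104] [ 0.352 -0.062 -0.003] [0.438 0.034 0.108]
scene pad_top 0.53 [212.2, 166.2, 356.2, 319.4] 12458 [ 0.649 -0
[... 2459 characters left out ...]
12 0.023]
top scoop 0.6 [294.0, 262.7, 312.2, 268.4] 108 [ 0.427 -0.041  0.105] [ 0.416 -0.062  0.067] [ 0.435 -0.018  0.109]
top reagent 0.93 [356.2, 154.8, 393.6, 185.4] 870 [ 0.646 -0.203  0.106] [ 0.603 -0.277 -0.003] [ 0.702 -0.152  0.195]
top flask 0.63 [187.3, 187.5, 221.3, 216.0] 784 [0.574 0.202 0.045] [ 0.54   0.172 -0.002] [0.618 0.255 0.122]
top flask 0.53 [282.9, 177.7, 297.0, 190.9] 109 [ 0.602 -0.008  0.257] [ 0.591 -0.02   0.228] [0.614 0.006 0.273]
top dish 0.95 [377.8, 180.9, 422.2, 224.2] 1237 [ 0.571 -0.298  0.018] [ 0.522 -0.34  -0.005] [ 0.624 -0.243  0.043]
top bosshead 0.82 [202.2, 279.7, 228.3, 305.1] 293 [0.357 0.171 0.02 ] [ 0.321  0.153 -0.002] [0.379 0.221 0.026]
```

View pics/t1.png

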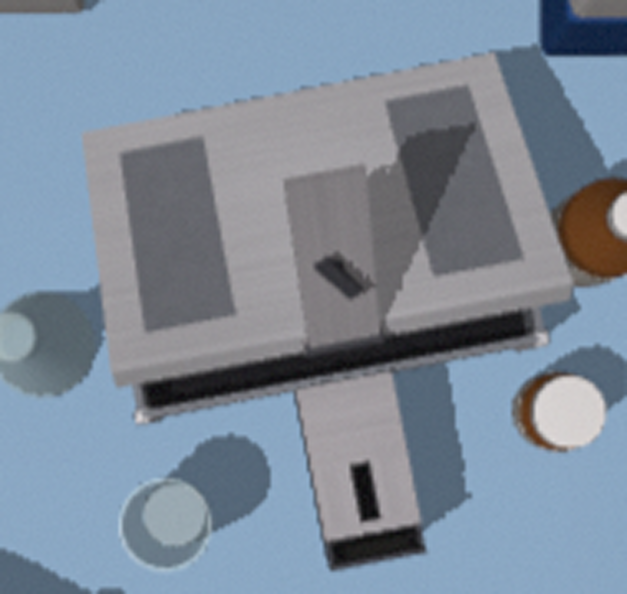

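View pics/s1.png

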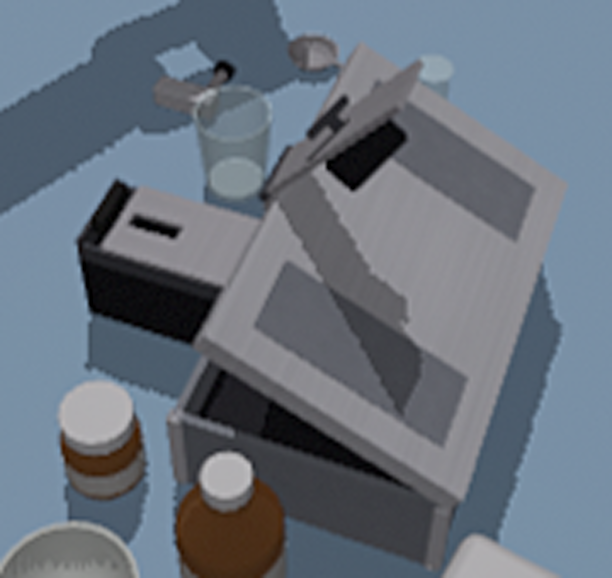

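Run:
```python
from h import *
W=cloud("top",np.load("top_d.npy"));im=np.load("top_i.npy")
v,u=np.mgrid[:420,:560]
roi=(u>270)&(u<330)&(v>200)&(v<275)
z=W[...,2]
m=roi&(abs(z-.0925)<.006)
p=W[m];print(m.sum(),np.median(p,0))
r=cv2.minAreaRect(p[:,:2].astype(np.float32)*1000);print(r)
print(cv2.boxPoints(r))
pm=roi&(abs(z-.1065)<.005)&(v>255);q=W[pm];print("pad",pm.sum(),q.mean(0),q.min(0),q.max(0));print(cv2.minAreaRect(q[:,:2].astype(np.float32)*1000))
# slot dark
g=im.sum(2)/3
s=(u>290)&(u<308)&(v>236)&(v<262)&(g<80)
print("slot px",s.sum(),u[s].mean(),v[s].mean(),u[s].min(),u[s].max(),v[s].min(),v[s].max())
# ray to z=.0925
def ray(n,uv,h):
    i,R,t=C[n];d=np.array([(uv[0]-i["cx"])/i["fx"],(uv[1]-i["cy"])/i["fy"],1])@R;o=-t@R
    return o+d*(h-o[2])/d[2]
print(ray("top",(u[s].mean(),v[s].mean()),.0925))
# lid plane
m=np.load("m_scene_lid.npy")
for n in("top","scene"):
    Wn=cloud(n,np.load(n+"_d.npy"))
    X=Wn.reshape(-1,3);k=(X[:,0]>.55)&(X[:,0]<.76)&(X[:,1]>-.16)&(X[:,1]<.16)&(X[:,2]>.09)&(X[:,2]<.2)
    X=X[k];best=None;rng=np.random.default_rng(0)
    for _ in range(400):
        a=X[rng.choice(len(X),3)];nn=np.cross(a[1]-a[0],a[2]-a[0]);L=np.linalg.norm(nn)
        if L<1e-5: continue
        nn/=L;c=(abs((X-a[0])@nn)<.003)
        if best is None or c.sum()>best.sum():best=c
    Y=X[best];c=Y.mean(0);nn=np.linalg.svd(Y-c,full_matrices=False)[2][2];nn*=np.sign(nn[2])
    print(n,"lid",len(X),best.sum(),c,nn,"tilt",np.arccos(nn[2]),"yaw",np.degrees(np.arctan2(-nn[1],-nn[0])))
    # hasp plane
    h=np.load(f"m_{n}_hasp.npy")&(Wn[...,2]>.17)&(Wn[...,2]<.32)
    X=Wn[h];best=None
    for _ in range(400):
        a=X[rng.choice(len(X),3)];n2=np.cross(a[1]-a[0],a[2]-a[0]);L=np.linalg.norm(n2)
        if L<1e-5: continue
        n2/=L;cc=(abs((X-a[0])@n2)<.003)
        if best is None or cc.sum()>best.sum():best=cc
    Y=X[best];c2=Y.mean(0);n2=np.linalg.svd(Y-c2,full_matrices=False)[2][2]
    print("hasp",len(X),best.sum(),c2,n2)
    a=np.argsort(-Y[:,2])[:30];print(" tip",Y[a].mean(0));
```

```text
1366 [ 0.49144977 -0.02711181  0.09139888]
((482.38214111328125, -34.851158142089844), (137.97775268554688, 119.21102905273438), 9.58366584777832)
[[ 404.43253    12.436678]
 [ 424.2797   -105.11058 ]
 [ 560.3318    -82.13899 ]
 [ 540.4846     35.408264]]
pad 87 [ 0.42725962 -0.04027821  0.10544027] [ 0.41994112 -0.06232847  0.10214791] [ 0.43392972 -0.01816086  0.10896362]
((427.35089111328125, -40.52009201049805), (10.258110046386719, 44.25639724731445), 9.867992401123047)
slot px 99 300.3636363636364 249.12121212121212 297 307 240 261
[ 0.46284661 -0.03408719  0.0925    ]
top lid 9176 8539 [0.6582711  0.00422518 0.15010393] [0.45289066 0.08336013 0.88766049] tilt 0.4785566931496886 yaw -169.57073489220795
hasp 1289 1163 [ 0.6124149  -0.00629748  0.25375724] [-0.77417964 -0.14194452  0.61684491]
 tip [0.65164371 0.00289954 0.30558287]
scene lid 7584 7016 [ 0.66884028 -0.01830637  0.14719142] [0.45221926 0.08325867 0.88801224] tilt 0.4777922870588619 yaw -169.56802413865915
hasp 784 449 [ 0.61491695 -0.01094249  0.25388055] [ 0.76466621  0.18709496 -0.61666934]
 tip [ 0.65423021 -0.00078402  0.30465362]
```

```bash
cat >> h.py <<'E'
O=np.array([.642,-.0025,0]);YAW=np.radians(10.1)
def Rz(a):return np.array([[np.cos(a),-np.sin(a),0],[np.sin(a),np.cos(a),0],[0,0,1]])
def c2w(p,o=None,yaw=None):
    return (O if o is None else o)+np.asarray(p)@Rz(YAW if yaw is None else yaw).T
def lidpts(th):  # lid top corners, case frame
    out=[]
    for x,y in[(0,.15),(-.2,.15),(-.2,-.15),(0,-.15)]:
        out.append([.1+x*np.cos(th)+.02*np.sin(th),y,.085-x*np.sin(th)+.02*np.cos(th)])
    return np.array(out)
BR=np.array([[-.1,.035,.0925],[-.232,.035,.0925],[-.232,-.035,.0925],[-.1,-.035,.0925]])
SL=np.array([[-.202,.0075,.0925],[-.202,-.0075,.0925],[-.16,-.0075,.0925],[-.16,.0075,.0925]])
E
cat > ov.py <<'E'
from h import *
import sys
def ov(n,th,out,o=None,yaw=None,sc=3.3,box=(190,100)):
    im=np.load(n+"_i.npy")[...,::-1];x0,y0=box
    im=cv2.resize(im[y0:y0+180,x0:x0+190],None,fx=sc,fy=sc,interpolation=cv2.INTER_CUBIC)
    for P,c in((lidpts(th),(0,255,0)),(BR,(0,0,255)),(SL,(255,0,0))):
        p=(proj(n,c2w(P,o,yaw))-[x0,y0]+.5)*sc
        cv2.polylines(im,[np.round(p).astype(np.int32)],True,c,1)
    cv2.imwrite(out,im)
if __name__=="__main__":
    ov("top",.478,"pics/ov_t.png");ov("scene",.478,"pics/ov_s.png",box=(195,145))
E
python3 ov.py
```

```text
(no output)
```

View pics/ov_t.png

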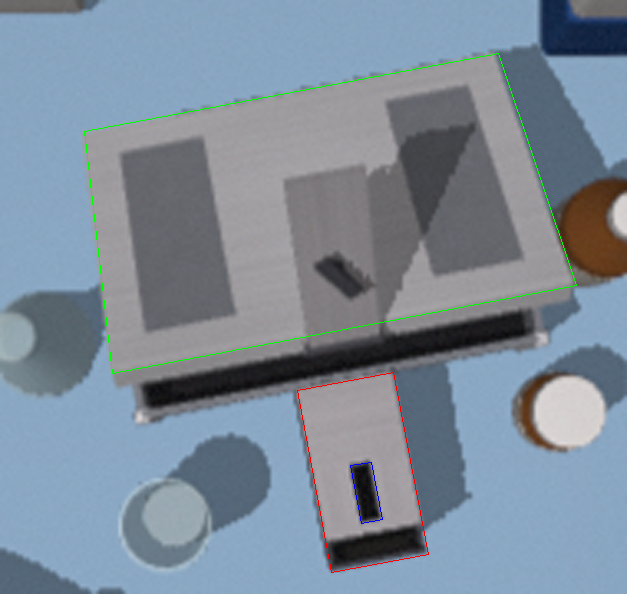

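View pics/ov_s.png

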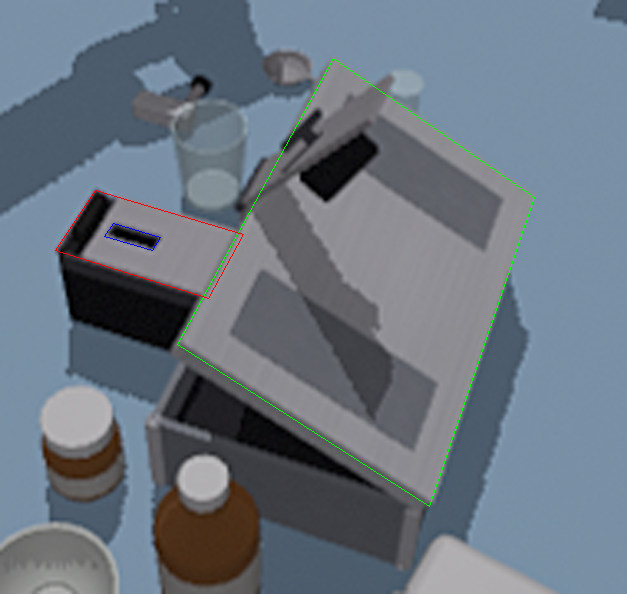

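Call:
jog_arm:
  plan:
    - [[0,0,-0.5,0,0,-0.81],[0,0,-0.5,0,0,-0.81],[0,0,-0.5,0,0,-0.81],[0,0,-0.5,0,0,-0.81],[0,0,0,0,0,0]]
  grip: -1
  squeeze: 40

```text
time_s: 2.0
position: [0.1681, 0.5245, 0.2854]
tool_rot: [[-0.984, -0.177, 0.003], [-0.177, 0.984, 0.004], [-0.003, 0.004, -1.0]]
ft_force: [0.1, 0.7, -0.8]
grip_width: 0.012
```

```bash
cat > go.py <<'E'
from h import *
import sys
s=env.observe();p=s["position"];R=s["tool_rot"]
def to(case,ydeg=90):
    # tool down, tool y at ydeg in case frame
    t=c2w(np.array(case)/1000.)
    a=YAW+np.radians(ydeg);y=np.array([np.cos(a),np.sin(a),0]);z=np.array([0,0,-1.]);x=np.cross(y,z)
    Rt=np.stack([x,y,z],1)
    print("shift units",((t-p)@R/.04).round(2),"turn units",(cv2.Rodrigues(R.T@Rt)[0].ravel()/.15).round(2))
cp=(p-O)@Rz(YAW)*1000
ya=np.degrees(np.arctan2(R[1,1],R[0,1])-YAW)
print("t",round(s["time_s"],2),"case TCP mm",cp.round(1),"yaw_y",ya.round(1),"tilt",np.degrees(np.arccos(-R[2,2])).round(2),"F",s["ft_force"].round(1),"w",round(s["grip_width"]*1000,1),"q",s["q"].round(0))
a=[float(x) for x in sys.argv[1:]]
if a: to(a[:3],a[3] if len(a)>3 else 90)
E
python3 go.py -65 80 240
```

```text
t 2.0 case TCP mm [-374.2  602.   285.4] yaw_y 90.1 tilt 0.29 F [ 0.1  0.7 -0.8] w 12.0 q [ 60.  19.  65.  -0.  96. -40.]
shift units [ -7.71 -13.06   1.11] turn units [0.03 0.02 0.01]
```

Call:
jog_arm:
  plan:
    - [[-0.5,-0.85,0,0,0,0],[-0.5,-0.85,0,0,0,0],[-0.5,-0.85,0,0,0,0],[-0.5,-0.85,0,0,0,0],[-0.5,-0.85,0,0,0,0],[-0.5,-0.85,0,0,0,0],[-0.5,-0.85,0,0,0,0],[-0.5,-0.85,0,0,0,0],[-0.5,-0.85,0,0,0,0],[-0.5,-0.85,0,0,0,0]]

```text
time_s: 3.0
position: [0.4247, 0.2226, 0.2819]
tool_rot: [[-0.985, -0.172, -0.001], [-0.172, 0.985, -0.0], [0.001, -0.0, -1.0]]
ft_force: [-0.2, 1.6, 0.2]
grip_width: 0.0002
```

```bash
python3 go.py -65 80 240
```

```text
t 3.0 case TCP mm [-174.4  259.8  281.9] yaw_y 89.8 tilt 0.07 F [-0.2  1.6  0.2] w 0.2 q [ 13.  12.  76.   0.  93. -86.]
shift units [-2.75 -4.48  1.05] turn units [-0.   -0.01 -0.02]
```

Call:
jog_arm:
  plan:
    - [[-0.5,-0.8,0,0,0,0],[-0.5,-0.8,0,0,0,0],[-0.5,-0.8,0,0,0,0],[-0.5,-0.8,0,0,0,0],[-0.5,-0.8,0.3,0,0,0],[-0.2,-0.5,0.7,0,0,0],[0,0,0,0,0,0]]

```text
time_s: 3.7
position: [0.5615, 0.0638, 0.2379]
tool_rot: [[-0.986, -0.169, -0.009], [-0.169, 0.986, 0.0], [0.008, 0.002, -1.0]]
ft_force: [0.1, -0.1, -0.2]
grip_width: -0.0001
```

```bash
python3 go.py -72 80 195
```

```text
t 3.7 case TCP mm [-67.6  79.3 237.9] yaw_y 89.7 tilt 0.49 F [ 0.1 -0.1 -0.2] w -0.1 q [  -6.   22.   68.   -0.   90. -105.]
shift units [0.1  0.01 1.07] turn units [ 0.01 -0.06 -0.04]
```

Call:
jog_arm:
  plan:
    - [[-0.3,0,0.5,0,0,0],[0,0,0.5,0,0,0],[0,0,0.4,0,0,0],[0.05,0,0.4,0,0,0],[0.05,0,0.4,0,0,0],[0.05,0,0.3,0,0,0],[0.05,0,0.3,0,0,0],[0,0,0.2,0,0,0],[0,0,0.1,0,0,0],[0,0,0,0,0,0]]

```text
time_s: 4.7
position: [0.5658, 0.067, 0.1188]
tool_rot: [[-0.985, -0.175, -0.0], [-0.175, 0.985, 0.0], [0.0, 0.0, -1.0]]
ft_force: [-1.0, 0.8, 0.1]
grip_width: -0.0
```

```bash
python3 go.py -72 80 105
```

```text
t 4.7 case TCP mm [-62.9  81.8 118.8] yaw_y 90.0 tilt 0.03 F [-1.   0.8  0.1] w -0.0 q [  -5.   28.   79.    0.   73. -105.]
shift units [ 0.23 -0.05  0.34] turn units [ 0. -0. -0.]
```

Call:
jog_arm:
  plan:
    - [[0,0,0.1,0,0,0],[0,0,0.1,0,0,0],[0,0,0.1,0,0,0],[0,0,0.1,0,0,0],[0,0,0,0,0,0]]

```text
time_s: 5.2
position: [0.5658, 0.0665, 0.1022]
tool_rot: [[-0.985, -0.175, -0.001], [-0.175, 0.985, 0.0], [0.001, 0.0, -1.0]]
ft_force: [-0.6, 0.9, 0.8]
grip_width: -0.0002
```

```bash
python3 go.py
python3 - <<'E'
from h import *
for n in("top","scene"):
    im,d=vision.get_image(n);np.save(n+"_i.npy",im);np.save(n+"_d.npy",d)
from ov import ov
ov("top",0,"pics/ov_t2.png");ov("scene",0,"pics/ov_s2.png",box=(195,145))
E
```

```text
t 5.2 case TCP mm [-62.9  81.3 102.2] yaw_y 90.0 tilt 0.05 F [-0.6  0.9  0.8] w -0.2 q [  -5.   29.   80.   -0.   71. -105.]
```

View pics/ov_s2.png

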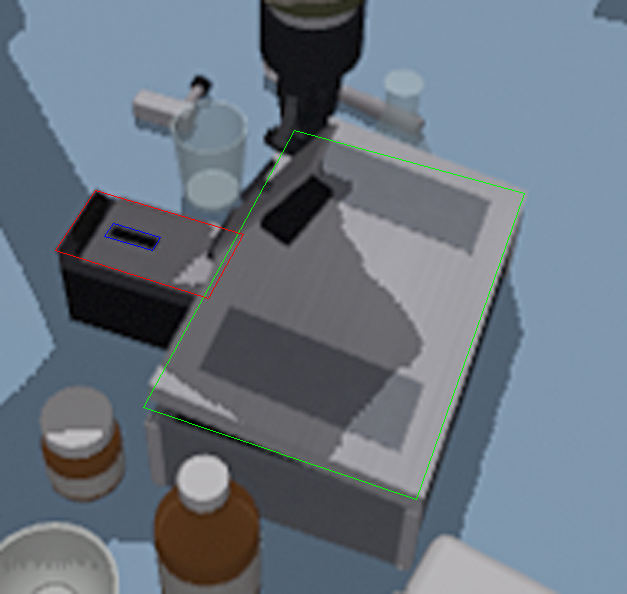

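View pics/ov_t2.png

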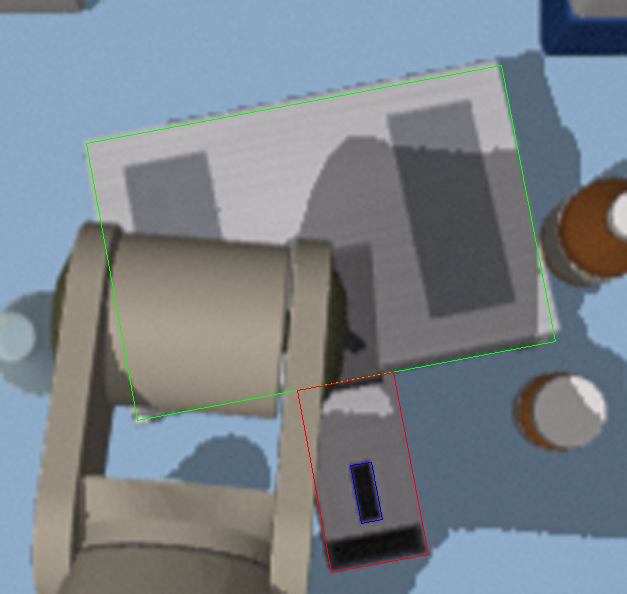

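```bash
cat >> h.py <<'E'
def lidfit(n,d):
    X=cloud(n,d).reshape(-1,3);Xc=(X-O)@Rz(YAW)
    k=(abs(Xc[:,0])<.09)&(Xc[:,1]<-.03)&(Xc[:,1]>-.14)&(Xc[:,2]>.09)&(Xc[:,2]<.22)
    Y=Xc[k];a=None
    for _ in range(6):
        A=np.c_[Y[:,0],np.ones(len(Y))];a=np.linalg.lstsq(A,Y[:,2],rcond=None)[0]
        r=abs(Y[:,2]-A@a);Y=Y[r<max(2.0*np.median(r),.002)]
    return np.arctan(-a[0]),a[1]*1000,len(Y)
E
python3 - <<'E'
from h import *
for n in("top","scene"): print(lidfit(n,np.load(n+"_d.npy")))
E
```

```text
(np.float64(0.14488215595552092), np.float64(119.36664184860099), 2915)
(np.float64(0.1437085757508296), np.float64(119.44330044451263), 2615)
```

Run:
```python
from h import *
im=np.load("scene_i.npy");d=np.load("scene_d.npy")
s=env.observe();p=s["position"];a=proj("scene",p);print(a,s["time_s"],d[int(a[1]),int(a[0])],(C["scene"][1]@p+C["scene"][2])[2])
b=proj("scene",p+[0,0,.073]);print(b)
x0,y0=240,130
o=cv2.resize(im[y0:y0+100,x0:x0+110,::-1],None,fx=6,fy=6,interpolation=cv2.INTER_CUBIC)
for q,c in((a,(0,0,255)),(b,(0,255,0))): cv2.circle(o,tuple(int(v) for v in (q-[x0,y0]+.5)*6),4,c,-1)
cv2.imwrite("pics/z1.png",o)
```

```text
[287.49807568 204.62905275] 5.3 0.90159607 1.0213904626941015
[288.20455408 185.03355384]
```

View pics/z1.png

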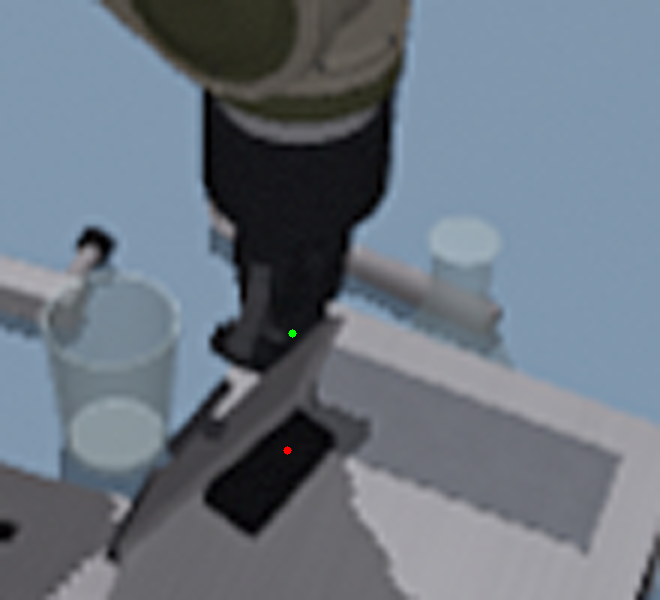

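Run:
```python
from h import *
d=np.load("scene_d.npy");Wc=(cloud("scene",d)-O)@Rz(YAW)*1000
for zx,zy in((250,350),(225,340),(260,300),(300,300),(300,250),(300,330),(235,385),(250,380),(340,330),(300,215),(300,150)):
    u,v=240+zx//6,130+zy//6;print((zx,zy),Wc[v,u].round(0))
W=(cloud("top",np.load("top_d.npy"))-O)@Rz(YAW)*1000
```

```text
(250, 350) [-60.  22. 220.]
(225, 340) [-70.  21. 224.]
(260, 300) [-61.  38. 232.]
(300, 300) [-52.  62. 214.]
(300, 250) [-52.  58. 246.]
(300, 330) [-52.  64. 195.]
(235, 385) [-88.  84. 131.]
(250, 380) [-85.  90. 131.]
(340, 330) [-22.  17. 248.]
(300, 215) [-48.  46. 276.]
(300, 150) [-50.  49. 302.]
```

Run:
```python
from h import *
s=env.observe();print(s["ft_force"],s["wrist_torque"],s["joint_efforts"].round(1),s["position"])
for n in("top","scene"):
    Wc=(cloud(n,np.load(n+"_d.npy"))-O)@Rz(YAW)*1000
    th=.1444
    r=(Wc[...,2]-85)*np.cos(th)+(Wc[...,0]-100)*np.sin(th)-20   # height above lid top
    for y in(-130,-90,-50,50,90,130):
        row=[]
        for x in range(-90,100,20):
            m=(abs(Wc[...,0]-x)<8)&(abs(Wc[...,1]-y)<8)
            row.append(round(float(np.median(r[m])),1) if m.sum()>2 else None)
        print(n,y,row)
```

```text
[ 0.03874963 -0.00768979  0.19367953] [ 0.00365273  0.02546206 -0.0259576 ] [ -0.2 -48.5 -20.6  -0.1  -0.1  -0. ] [0.56610322 0.06650353 0.10259223]
top -130 [-1.7, -0.4, -0.4, -0.4, -0.6, -0.4, -1.2, -0.6, -1.1, -0.9]
top -90 [-1.1, -0.2, 0.7, 0.1, -0.3, -0.0, -0.2, -0.1, -0.0, -0.8]
top -50 [-1.2, -0.7, -0.7, -0.4, -0.8, -0.6, -0.4, -1.5, -1.1, -0.8]
top 50 [289.8, 296.0, 293.7, 280.4, None, -1.6, -1.2, -1.0, -0.7, -0.8]
top 90 [282.8, 295.4, 297.7, 290.5, None, None, -0.2, -0.4, 0.0, -0.9]
top 130 [284.9, 307.1, 305.0, 300.7, 289.1, None, -1.7, -0.7, -0.7, -1.0]
scene -130 [-1.6, -0.6, -1.1, -0.6, -0.5, -0.6, -0.6, -0.6, -0.6, -0.6]
scene -90 [-0.0, -0.0, 0.0, 0.1, 0.6, 0.5, 0.6, 0.0, 0.2, -0.4]
scene -50 [-0.6, -0.5, -0.6, -0.4, -1.0, -0.9, -0.6, -0.9, -0.8, -0.6]
scene 50 [154.7, 160.0, 172.9, 217.9, -0.5, -1.1, -0.7, -0.7, -0.8, -1.1]
scene 90 [-0.4, 295.6, 97.5, 221.6, 2.2, -0.1, -0.3, 0.3, 0.4, -1.2]
scene 130 [293.7, 304.4, 303.2, 299.4, 257.5, -0.7, -0.7, -1.3, -1.1, -1.2]
```

Call:
jog_arm:
  plan:
    - [[0,0,-0.3,0,0,0],[0,0.8,0,0,0,0],[0,0,0,0,0,0],[0,0,0,0,0,0]]

```text
time_s: 5.7
position: [0.5607, 0.0983, 0.1157]
tool_rot: [[-0.984, -0.176, 0.001], [-0.176, 0.984, -0.0], [-0.001, -0.001, -1.0]]
ft_force: [0.6, -0.4, -0.3]
grip_width: -0.0002
```

```bash
python3 go.py
python3 - <<'E'
from h import *
im,d=vision.get_image("scene");print(lidfit("scene",d));s=env.observe();p=s["position"];a=proj("scene",p);b=proj("scene",p+[0,0,.073])
x0,y0=240,130
o=cv2.resize(im[y0:y0+100,x0:x0+110,::-1],None,fx=6,fy=6,interpolation=cv2.INTER_CUBIC)
for q,c in((a,(0,0,255)),(b,(0,255,0))): cv2.circle(o,tuple(int(v) for v in (q-[x0,y0]+.5)*6),4,c,-1)
cv2.imwrite("pics/z2.png",o)
E
```

```text
t 5.7 case TCP mm [-62.3 113.5 115.7] yaw_y 90.1 tilt 0.08 F [ 0.6 -0.4 -0.3] w -0.2 q [  -2.   28.   79.   -0.   73. -102.]
(np.float64(0.14495374314559675), np.float64(119.42581072727316), 2604)
```

View pics/z2.png

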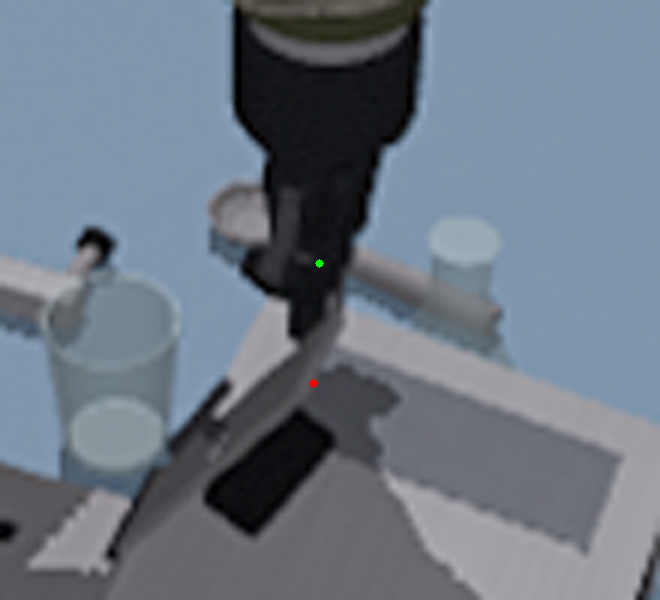

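Call:
jog_arm:
  plan:
    - [[0.5,0,-1,0,0,0],[1,0,0,0,0,0],[1,0,0,0,0,0],[1,0,0,0,0,0],[0,0,0,0,0,0],[0,0,0,0,0,0]]

```text
time_s: 6.35
position: [0.4229, 0.0729, 0.1556]
tool_rot: [[-0.985, -0.174, 0.002], [-0.174, 0.985, -0.0], [-0.002, -0.001, -1.0]]
ft_force: [0.7, -0.3, -0.4]
grip_width: 0.0001
```

```bash
python3 go.py
python3 - <<'E'
from h import *
im,d=vision.get_image("scene");print(lidfit("scene",d));s=env.observe();p=s["position"];a=proj("scene",p);b=proj("scene",p+[0,0,.073])
x0,y0=int(a[0]-55),int(a[1]-60)
o=cv2.resize(im[y0:y0+100,x0:x0+110,::-1],None,fx=6,fy=6,interpolation=cv2.INTER_CUBIC)
for q,c in((a,(0,0,255)),(b,(0,255,0))): cv2.circle(o,tuple(int(v) for v in (q-[x0,y0]+.5)*6),4,c,-1)
cv2.imwrite("pics/z3.png",o)
Wc=(cloud("scene",d)-O)@Rz(YAW)*1000;print("at",a)
for v in range(int(a[1])-30,int(a[1])+8,3): print(v,Wc[v,int(a[0])].round(0))
E
```

```text
t 6.35 case TCP mm [-202.5  112.6  155.6] yaw_y 89.9 tilt 0.1 F [ 0.7 -0.3 -0.4] w 0.1 q [  -6.   12.   97.   -0.   71. -106.]
(np.float64(0.14420536757534294), np.float64(119.40238424888042), 2611)
at [243.82833552 169.67267169]
139 [-187.   93.  276.]
142 [-189.   96.  265.]
145 [-190.   96.  255.]
148 [-190.   96.  246.]
151 [-191.   97.  235.]
154 [-196.  103.  219.]
157 [-196.  102.  210.]
160 [-197.  103.  198.]
163 [-195.   99.  192.]
166 [-294.  285.   -2.]
169 [-287.  270.   -1.]
172 [-282.  258.   -3.]
175 [-264.  223.   20.]
```

View pics/z3.png

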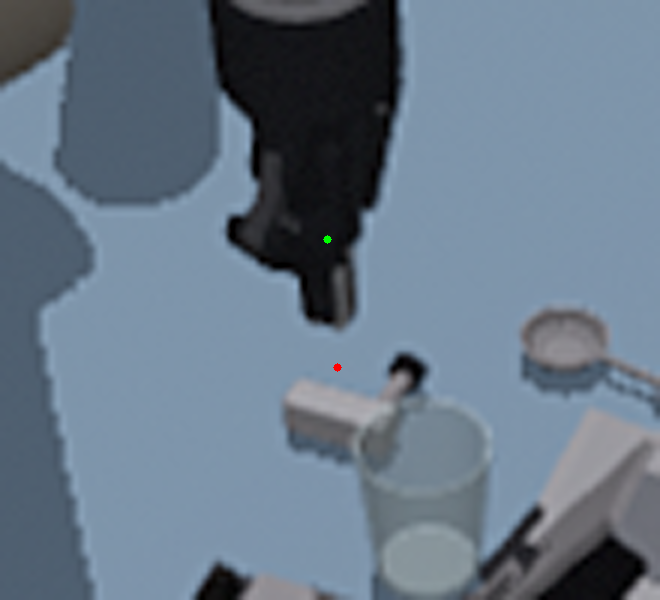

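Call:
jog_arm:
  plan:
    - [[-1,-0.3,0,0,0,0],[-1,-0.3,0,0,0,0],[-1,-0.2,0,0,0,0],[-0.4,0,0.5,0,0,0],[0,0,0.5,0,0,0],[0,0,0.5,0,0,0],[0,0,0.3,0,0,0],[0,0,0.1,0,0,0],[0,0,0.05,0,0,0],[0,0,0,0,0,0]]

```text
time_s: 7.4
position: [0.5626, 0.0659, 0.0774]
tool_rot: [[-0.985, -0.175, 0.001], [-0.175, 0.985, -0.0], [-0.001, -0.0, -1.0]]
ft_force: [0.3, 0.8, 0.2]
grip_width: -0.0002
```

```bash
python3 go.py
```

```text
t 7.4 case TCP mm [-66.1  81.2  77.4] yaw_y 90.0 tilt 0.08 F [0.3 0.8 0.2] w -0.2 q [  -5.   30.   83.    0.   67. -105.]
```

Call:
jog_arm:
  plan:
    - [[0,0,0.05,0,0,0],[0,0,0.05,0,0,0],[0,0,0,0,0,0]]

```text
time_s: 7.7
position: [0.563, 0.0658, 0.0764]
tool_rot: [[-0.984, -0.176, 0.005], [-0.176, 0.984, -0.001], [-0.004, -0.001, -1.0]]
ft_force: [-8.6, 0.5, 24.1]
grip_width: -0.0001
```

```bash
python3 go.py
python3 - <<'E'
from h import *
im,d=vision.get_image("scene");print(lidfit("scene",d))
E
```

```text
t 7.7 case TCP mm [-65.8  81.1  76.4] yaw_y 90.0 tilt 0.27 F [-8.6  0.5 24.1] w -0.1 q [  -5.   30.   83.   -0.   67. -105.]
(np.float64(-0.0012237764976918658), np.float64(104.24178153227813), 2500)
```

Call:
jog_arm:
  plan:
    - [[-0.2,0,-1,0,0,0],[-0.2,0,-1,0,0,0],[-0.2,0,-1,0,0,0],[0,0,-1,0,0,0],[0,0,-0.3,0,0,0],[0,0,0,0,0,0]]

```text
time_s: 8.35
position: [0.5867, 0.07, 0.2476]
tool_rot: [[-0.984, -0.175, 0.006], [-0.175, 0.984, -0.0], [-0.006, -0.001, -1.0]]
ft_force: [-0.5, 0.1, -0.4]
grip_width: -0.0002
```

```bash
python3 go.py -45 0 240
python3 - <<'E'
from h import *
im,d=vision.get_image("scene");print(lidfit("scene",d))
np.save("scene_i.npy",im);np.save("scene_d.npy",d)
r=spotter.trace("scene","hasp")
W=(cloud("scene",d)-O)@Rz(YAW)*1000
for q in r[:2]:
    m=q["pixels"]&(W[...,2]>115)&(W[...,2]<260)&(abs(W[...,1])<26);P=W[m];print(q["score"],q["rect"],len(P))
    for z in range(120,260,15):
        k=abs(P[:,2]-z)<7
        if k.sum()>3: print(z,k.sum(),np.percentile(P[k,0],[5,50,95]).round(0),np.percentile(P[k,1],[5,95]).round(0))
from ov import ov
ov("scene",0,"pics/ov_s3.png",box=(195,145))
E
```

```text
t 8.35 case TCP mm [-41.7  81.1 247.6] yaw_y 90.0 tilt 0.34 F [-0.5  0.1 -0.4] w -0.2 q [  -5.   24.   63.    0.   92. -105.]
shift units [ 0.08 -2.03  0.19] turn units [-0.01  0.04  0.  ]
(np.float64(0.0005169185133937413), np.float64(104.22376177722909), 2505)
0.84 [254.6, 190.8, 293.3, 228.5] 533
120 18 [-94. -91. -88.] [-21.  15.]
135 73 [-86. -57. -42.] [-21.  10.]
150 98 [-76. -52. -34.] [-22.   2.]
165 147 [-80. -51. -28.] [-20.  17.]
180 52 [-74. -58. -45.] [-22.  17.]
195 33 [-50. -47. -41.] [-22.  16.]
210 36 [-42. -37. -31.] [-22.  22.]
225 41 [-33. -30. -27.] [-20.  23.]
0.34 [241.6, 282.4, 272.3, 336.3] 0
```

View pics/ov_s3.png

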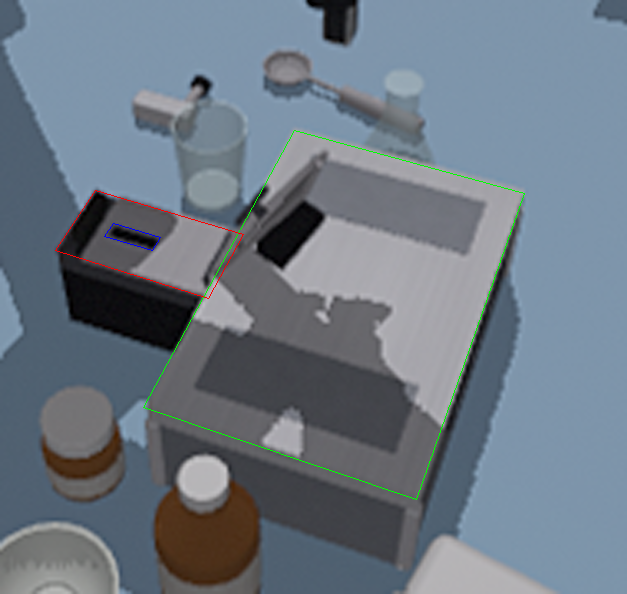

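Call:
jog_arm:
  plan:
    - [[-0.5,-0.5,0,0,0,0],[-0.5,-0.5,0,0,0,0],[-0.1,-0.5,0,0,0,0],[0,-0.5,0.5,0,0,0],[0,0,0.5,0,0,0],[0,0,0.5,0,0,0],[0,0,0.4,0,0,0],[0,0,0,0,0,0]]

```text
time_s: 9.25
position: [0.6413, -0.0013, 0.1657]
tool_rot: [[-0.985, -0.175, -0.006], [-0.175, 0.985, 0.001], [0.006, 0.002, -1.0]]
ft_force: [0.9, -0.2, -0.2]
grip_width: 0.0001
```

```bash
python3 go.py -30 0 177
```

```text
t 9.25 case TCP mm [ -0.5   1.3 165.7] yaw_y 90.0 tilt 0.37 F [ 0.9 -0.2 -0.2] w 0.1 q [ -11.   33.   62.   -0.   86. -111.]
shift units [ 0.74 -0.03 -0.28] turn units [ 0.01 -0.04 -0.  ]
```

Call:
jog_arm:
  plan:
    - [[0.38,0,-0.14,0,0,0],[0.38,0,-0.14,0,0,0],[0.34,0,-0.13,0,0,0],[0.34,0,-0.13,0,0,0],[0.44,0,-0.15,0,0,0],[0.44,0,-0.15,0,0,0],[0.42,0,0.05,0,0,0],[0.42,0,0.05,0,0,0],[0,0,0,0,0,0]]

```text
time_s: 10.15
position: [0.5173, -0.0234, 0.1993]
tool_rot: [[-0.985, -0.175, 0.0], [-0.175, 0.985, -0.0], [-0.0, -0.0, -1.0]]
ft_force: [0.3, -0.8, 0.8]
grip_width: 0.0001
```

```bash
python3 go.py -158 0 183
python3 - <<'E'
from h import *
im,d=vision.get_image("scene");print(lidfit("scene",d));np.save("scene_i.npy",im)
from ov import ov
ov("scene",0,"pics/ov_s4.png",box=(195,125))
E
```

```text
t 10.15 case TCP mm [-126.4    1.3  199.3] yaw_y 90.0 tilt 0.02 F [ 0.3 -0.8  0.8] w 0.1 q [ -16.   19.   80.   -0.   82. -116.]
shift units [ 0.79 -0.03  0.41] turn units [-0.  0. -0.]
(np.float64(-0.00109148360178825), np.float64(104.28932858801168), 2508)
```

View pics/ov_s4.png

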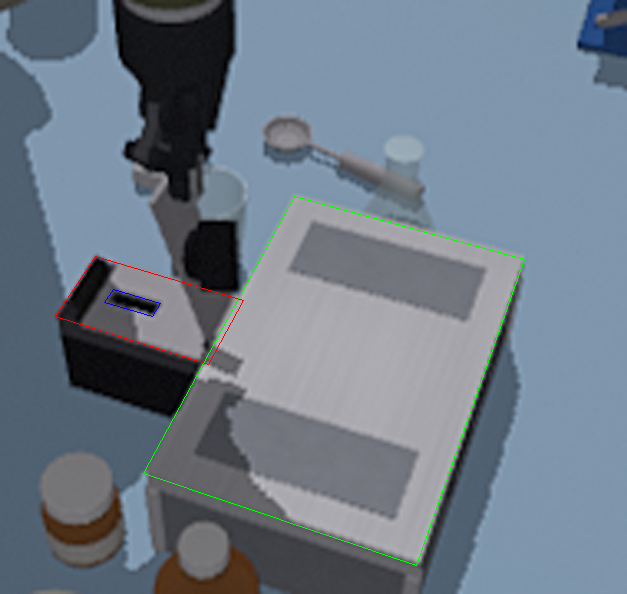

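Call:
jog_arm:
  plan:
    - [[0.4,0,0.2,0,0,0],[0.4,0,0.2,0,0,0],[0.34,0,0.25,0,0,0],[0.34,0,0.25,0,0,0],[0.26,0,0.34,0,0,0],[0.26,0,0.34,0,0,0],[0.18,0,0.39,0,0,0],[0.18,0,0.39,0,0,0],[0.05,0,0.15,0,0,0],[0,0,0,0,0,0]]

```text
time_s: 11.2
position: [0.424, -0.0401, 0.0979]
tool_rot: [[-0.985, -0.175, -0.001], [-0.175, 0.985, 0.0], [0.001, 0.001, -1.0]]
ft_force: [-0.2, -0.7, 0.2]
grip_width: -0.0001
```

```bash
python3 go.py
python3 - <<'E'
from h import *
im,d=vision.get_image("scene");print(lidfit("scene",d));np.save("scene_i.npy",im)
from ov import ov
ov("scene",0,"pics/ov_s5.png",box=(175,125))
E
```

```text
t 11.2 case TCP mm [-221.3    1.2   97.9] yaw_y 90.0 tilt 0.06 F [-0.2 -0.7  0.2] w -0.1 q [ -21.   17.  103.   -0.   61. -122.]
(np.float64(-0.0014496311196471674), np.float64(104.2557577146735), 2519)
```

View pics/ov_s5.png

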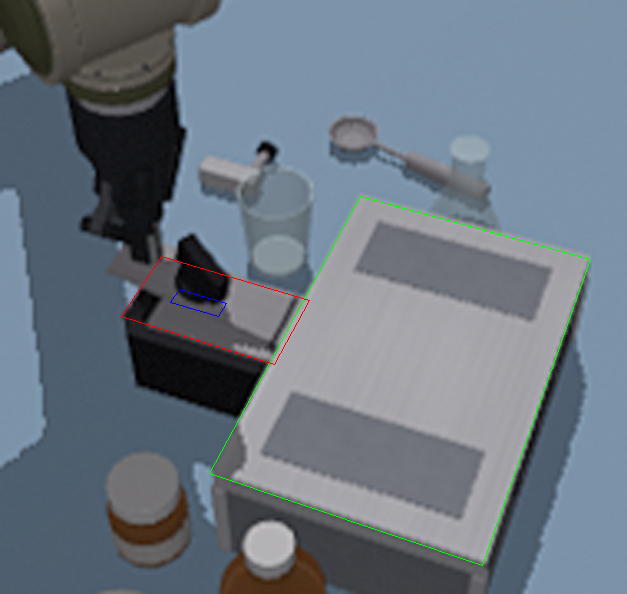

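Call:
jog_arm:
  plan:
    - [[0,0,-0.6,0,0,0],[0,0,-0.9,0,0,0],[0,0.9,-0.6,0,0,0],[0,0.9,0,0,0,0],[0,0.9,0,0,0,0],[0,0.5,0,0,0,0],[0,0,0,0,0,0]]
  grip: 0.1

```text
time_s: 11.95
position: [0.4013, 0.0878, 0.1831]
tool_rot: [[-0.984, -0.179, 0.002], [-0.179, 0.984, 0.0], [-0.002, -0.0, -1.0]]
ft_force: [0.9, -0.3, 0.1]
grip_width: 0.0472
```

```bash
python3 go.py
python3 - <<'E'
from h import *
for n in("top","scene"):
    im,d=vision.get_image(n);np.save(n+"_i.npy",im);np.save(n+"_d.npy",d)
    for r in spotter.trace(n,"knob")[:1]: np.save(f"m_{n}_knob.npy",r["pixels"]);print(n,r["score"],r["rect"])
p=env.observe()["position"]
from ov import ov
for n,b in(("top",(200,120)),("scene",(175,105))):
    ov(n,0,f"pics/ov6_{n}.png",box=b)
    o=cv2.imread(f"pics/ov6_{n}.png");a=proj(n,p);q=(a-b+.5)*3.3;cv2.circle(o,(int(q[0]),int(q[1])),3,(0,0,255),-1);cv2.imwrite(f"pics/ov6_{n}.png",o)
E
```

```text
t 11.95 case TCP mm [-221.1  131.1  183.1] yaw_y 90.2 tilt 0.1 F [ 0.9 -0.3  0.1] w 47.2 q [  -4.    9.   97.    0.   75. -105.]
top 0.74 [289.2, 232.9, 310.4, 259.1]
scene 0.59 [230.7, 198.1, 244.0, 216.4]
```

View pics/ov6_top.png

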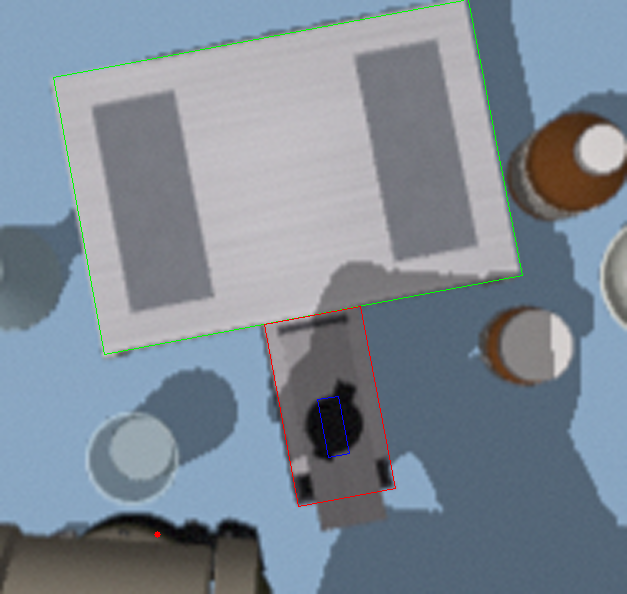

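View pics/ov6_scene.png

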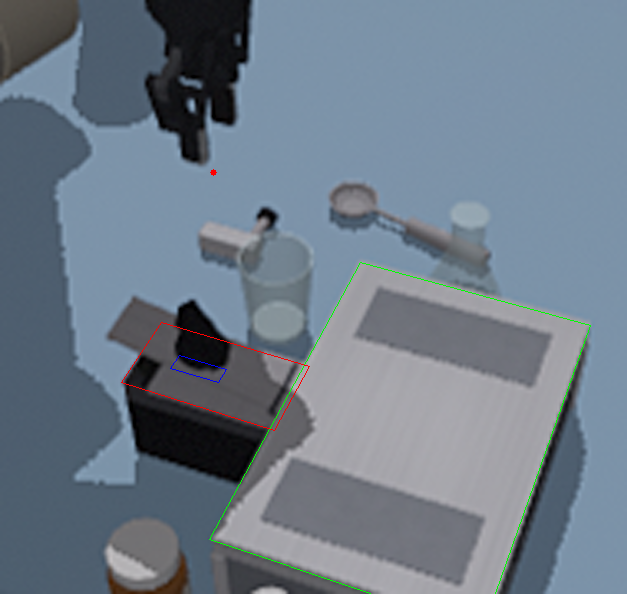

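```bash
cat > knob.py <<'E'
from h import *
def knob(n,im,d,zmin=128,zmax=165):
    W=(cloud(n,d)-O)@Rz(YAW)*1000
    m=(abs(W[...,0]+178)<45)&(abs(W[...,1])<35)&(W[...,2]>zmin)&(W[...,2]<zmax)
    P=W[m];r=cv2.minAreaRect(P[:,:2].astype(np.float32));b=cv2.boxPoints(r)
    c=P[:,:2].mean(0);w,v=np.linalg.eigh(np.cov(P[:,:2].T));a=v[:,1];a*=np.sign(a[0])
    print(n,len(P),"z",np.percentile(P[:,2],[5,50,95]).round(1),"c",c.round(1),"rect",np.round(r[0],1),np.round(r[1],1),"pca angle ccw deg",np.degrees(np.arctan2(a[1],a[0])).round(1),"sd",np.sqrt(w).round(1))
    # strap height
    s=(abs(W[...,1])<20)&(W[...,0]<-210)&(W[...,0]>-245)&(W[...,2]>85)&(W[...,2]<140);Q=W[s]
    if len(Q)>10:
        A=np.c_[Q[:,0],np.ones(len(Q))];f=np.linalg.lstsq(A,Q[:,2],rcond=None)[0];print("  strap z at -225:",(f[0]*-225+f[1]).round(1),"hasp est",np.arctan2(f[0]*-225+f[1]-99.5,119).round(3))
if __name__=="__main__":
    for n in("top","scene"): knob(n,np.load(n+"_i.npy"),np.load(n+"_d.npy"))
E
python3 knob.py
```

```text
top 153 z [139.  144.6 149.6] c [-173.1    1.1] rect [-173.7    1.5] [14.7 54.4] pca angle ccw deg -29.6 sd [ 4.1 15.5]
  strap z at -225: 123.1 hasp est 0.196
scene 158 z [130.  142.4 148.6] c [-172.3   -1.7] rect [-172.6    0.5] [16.5 53.5] pca angle ccw deg -28.5 sd [ 5.1 15.9]
  strap z at -225: 119.3 hasp est 0.165
```

Call:
jog_arm:
  plan:
    - [[-0.3,-0.82,0.2,0,0,0],[-0.3,-0.82,0.2,0,0,0],[-0.3,-0.82,0.2,0,0,0],[-0.3,-0.82,0.2,0,0,0],[0,0,0,0,1,0],[0,0,0,0,0,0.86],[0,0,0,0,0,0.86],[0,0,0,0,0,0.86],[0,0,0,0,0,0.86],[0,0,0,0,0,0]]
  grip: -0.05

```text
time_s: 13.15
position: [0.4716, -0.0359, 0.1501]
tool_rot: [[-0.932, 0.33, -0.147], [0.338, 0.941, -0.026], [0.13, -0.074, -0.989]]
ft_force: [0.6, -0.5, 0.1]
grip_width: 0.0407
```

```bash
cat > kg.py <<'E'
from h import *
import sys
# args: hasp phi, n height of TCP above strap mid-plane (mm), knob clockwise deg, [tilt]
phi,nh,k=[float(a) for a in sys.argv[1:4]];tilt=float(sys.argv[4]) if len(sys.argv)>4 else phi
s=env.observe();p=(s["position"]-O)@Rz(YAW)*1000;R=Rz(YAW).T@s["tool_rot"]
d=np.array([-np.cos(phi),0,np.sin(phi)]);n=np.array([np.sin(phi),0,np.cos(phi)])
nt=np.array([np.sin(tilt),0,np.cos(tilt)])
t=np.array([-106,0,97.])+75*d+nh*n
y0=np.array([0,1.,0]);z=-nt;x0=np.cross(y0,z);R0=np.stack([x0,y0,z],1)
Rt=R0@cv2.Rodrigues(np.array([0,0,np.radians(k)]))[0]
print("t",round(s["time_s"],2),"TCP case",p.round(1),"F",s["ft_force"].round(1),"Tq",s["wrist_torque"].round(2),"w",round(s["grip_width"]*1000,1),"q6",s["q"][5].round(0))
print("want",t.round(1),"shift",(R.T@(t-p)/40).round(2),"turn",(cv2.Rodrigues(R.T@Rt)[0].ravel()/.15).round(2))
E
python3 kg.py .16 40 29.5
python3 - <<'E'
from h import *
n="scene"
im,d=vision.get_image(n);np.save(n+"_i.npy",im)
p=env.observe();R=p["tool_rot"];p=p["position"];x0,y0=185,110
o=cv2.resize(im[y0:y0+120,x0:x0+110,::-1],None,fx=5,fy=5,interpolation=cv2.INTER_CUBIC)
for L,c in((0,(0,0,255)),(.028,(0,255,0)),(.1,(0,255,255))):
    q=(proj(n,p-R[:,2]*L)-[x0,y0]+.5)*5;cv2.circle(o,(int(q[0]),int(q[1])),3,c,-1)
cv2.imwrite("pics/z7.png",o)
E
```

```text
t 13.15 TCP case [-173.6   -3.   150.1] F [ 0.6 -0.5  0.1] Tq [ 0.03 -0.06 -0.  ] w 40.7 q6 -86.0
want [-173.7    0.   148.4] shift [0.03 0.07 0.04] turn [ 0.03  0.06 -0.03]
```

View pics/z7.png

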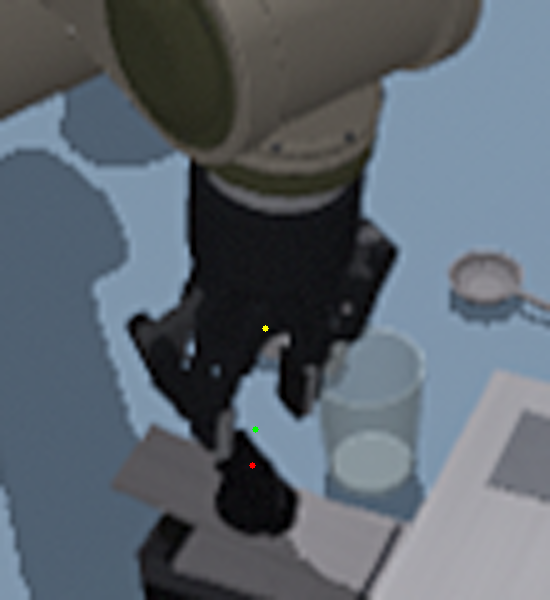

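Call:
jog_arm:
  plan:
    - [[0.03,0.07,0.3,0,0,0],[0,0,0.4,0,0,0],[0,0,0.4,0,0,0],[0,0,0.25,0,0,0],[0,0,0,0,0,0]]

```text
time_s: 13.7
position: [0.4627, -0.0334, 0.0958]
tool_rot: [[-0.933, 0.327, -0.149], [0.334, 0.942, -0.025], [0.132, -0.074, -0.988]]
ft_force: [-1.1, -0.2, 0.3]
grip_width: 0.0404
```

```bash
python3 kg.py .16 -17 29.5
cat > zz.py <<'E'
from h import *
import sys
n="scene";im,d=vision.get_image(n);np.save(n+"_i.npy",im);np.save(n+"_d.npy",d)
print("lid",lidfit(n,d))
p=env.observe();R=p["tool_rot"];p=p["position"];x0,y0=195,140
o=cv2.resize(im[y0:y0+100,x0:x0+110,::-1],None,fx=6,fy=6,interpolation=cv2.INTER_CUBIC)
q=(proj(n,p-R[:,2]*.028)-[x0,y0]+.5)*6;cv2.circle(o,(int(q[0]),int(q[1])),2,(0,255,0),-1)
cv2.imwrite(sys.argv[1],o)
E
python3 zz.py pics/z8.png
```

```text
t 13.7 TCP case [-181.9    1.1   95.8] F [-1.1 -0.2  0.3] Tq [-0.01 -0.09  0.02] w 40.4 q6 -86.0
want [-182.8    0.    92.2] shift [-0.01 -0.03  0.09] turn [0.03 0.04 0.  ]
lid (np.float64(-0.0013014100549613881), np.float64(104.24980274600283), 2543)
```

View pics/z8.png

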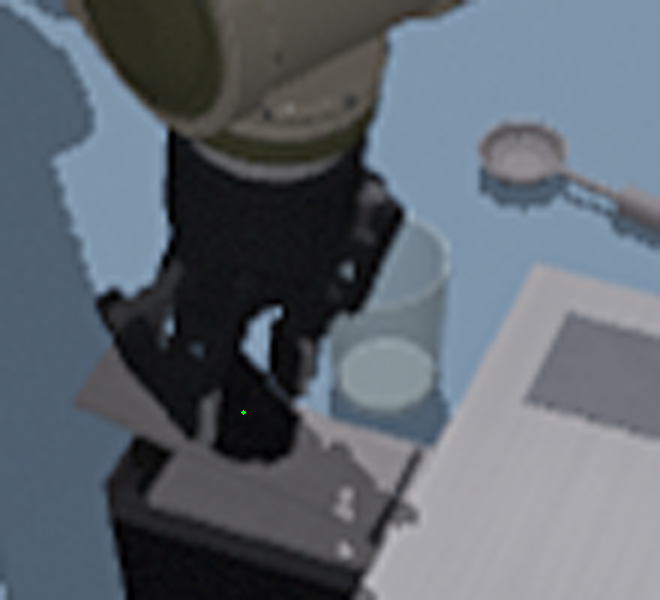

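Call:
jog_arm:
  plan:
    - [[0,0,0.05,0,0,0],[0,0,0,0,0,0],[0,0,0,0,0,0],[0,0,0,0,0,0],[0,0,0,0,0,0],[0,0,0,0,0,0]]
  grip: -1
  squeeze: 30

```text
time_s: 14.35
position: [0.4635, -0.0323, 0.0948]
tool_rot: [[-0.934, 0.327, -0.146], [0.334, 0.942, -0.025], [0.129, -0.072, -0.989]]
ft_force: [3.3, 6.2, -3.5]
grip_width: 0.0129
```

```bash
python3 kg.py .16 -17 0
```

```text
t 14.35 TCP case [-181.     1.9   94.8] F [ 3.3  6.2 -3.5] Tq [ 0.55 -0.53 -0.06] w 12.9 q6 -85.0
want [-182.8    0.    92.2] shift [ 0.01 -0.06  0.07] turn [ 0.03  0.07 -3.43]
```

Call:
jog_arm:
  plan:
    - [[0,0.03,0,0,0,-0.6],[0,0,0,0,0,-0.6],[0,0,0,0,0,-0.6],[0,0,0,0,0,-0.6],[0,0,0,0,0,-0.6],[0,0,0,0,0,-0.43],[0,0,0,0,0,0],[0,0,0,0,0,0]]

```text
time_s: 15.15
position: [0.4634, -0.0325, 0.0948]
tool_rot: [[-0.974, -0.172, -0.147], [-0.17, 0.985, -0.027], [0.15, -0.001, -0.989]]
ft_force: [-1.6, -4.8, -1.9]
grip_width: 0.0133
```

```bash
python3 kg.py .16 -17 0;python3 zz.py pics/z9.png
```

```text
t 15.15 TCP case [-181.1    1.7   94.8] F [-1.6 -4.8 -1.9] Tq [-0.72  0.12  0.16] w 13.3 q6 -115.0
want [-182.8    0.    92.2] shift [ 0.03 -0.04  0.07] turn [-0.01  0.07 -0.02]
lid (np.float64(-0.0007065995689618047), np.float64(104.31761463452327), 2493)
```

View pics/z9.png

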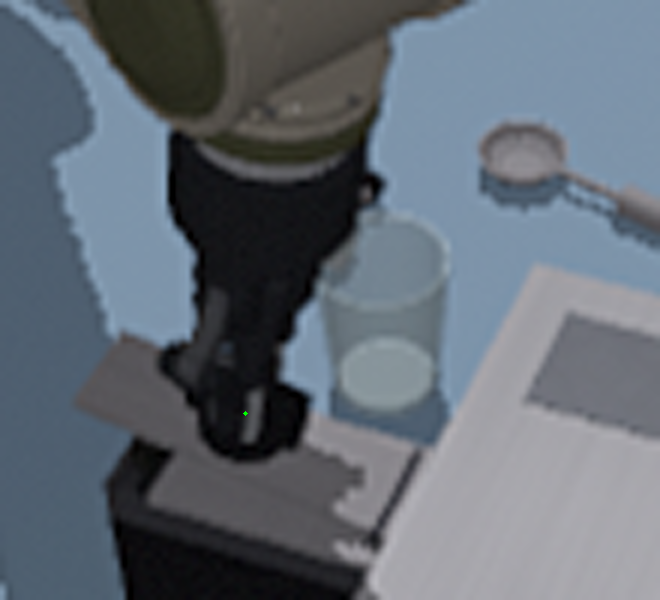

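Call:
jog_arm:
  plan:
    - [[0,-0.03,0.06,0,-0.2,0],[0,0,0.06,0,-0.2,0],[0,0,0.06,0,-0.2,0],[0,0,0.06,0,-0.2,0],[0,0,0.06,0,-0.2,0],[0,0,0,0,0,0]]

```text
time_s: 15.8
position: [0.4647, -0.0326, 0.0835]
tool_rot: [[-0.985, -0.172, 0.007], [-0.172, 0.985, 0.001], [-0.007, 0.0, -1.0]]
ft_force: [9.1, 6.3, -2.0]
grip_width: 0.0131
```

```bash
python3 kg.py 0 -14 0;python3 zz.py pics/z10.png
```

```text
t 15.8 TCP case [-179.8    1.4   83.5] F [ 9.1  6.3 -2. ] Tq [ 1.04 -1.34  0.04] w 13.1 q6 -119.0
want [-181.    0.   83.] shift [ 0.03 -0.04  0.01] turn [ 0.    0.05 -0.02]
lid (np.float64(-0.00042145120816578825), np.float64(104.29069754965867), 2524)
```

View pics/z10.png

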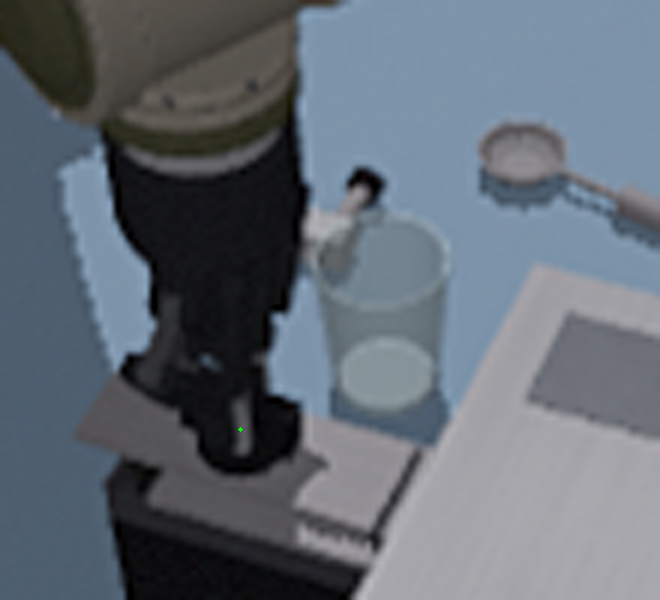

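```bash
cat > st.py <<'E'
from h import *
n="scene";d=np.load("scene_d.npy");W=(cloud(n,d)-O)@Rz(YAW)*1000
for a,b in((-250,-235),(-235,-220),(-150,-125),(-125,-110)):
    s=(abs(W[...,1])<19)&(W[...,0]>a)&(W[...,0]<b)&(W[...,2]>85)&(W[...,2]<135);Q=W[s]
    if len(Q)>4:
        x,z=np.median(Q[:,0]),np.median(Q[:,2]);print(a,len(Q),"x",x.round(1),"z",z.round(1),"phi",((z+.7-99.5)/(-106-x)).round(3))
E
python3 st.py
```

```text
-250 47 x -242.8 z 104.4 phi 0.041
-235 48 x -228.0 z 103.6 phi 0.04
-150 114 x -137.4 z 99.5 phi 0.023
-125 61 x -117.6 z 99.0 phi 0.016
```

Call:
jog_arm:
  plan:
    - [[-0.03,0.02,0.04,0,0,0],[0,0,0.04,0,0,0],[0,0,0.03,0,0,0],[0,0,0,0,0,0]]

```text
time_s: 16.25
position: [0.4639, -0.0327, 0.0796]
tool_rot: [[-0.985, -0.173, 0.002], [-0.173, 0.985, -0.001], [-0.002, -0.001, -1.0]]
ft_force: [-5.4, -2.4, 12.7]
grip_width: 0.0132
```

```bash
python3 kg.py 0 -14 0;python3 zz.py pics/z11.png; python3 st.py
```

```text
t 16.25 TCP case [-180.6    1.5   79.6] F [-5.4 -2.4 12.7] Tq [-0.26  0.38  0.03] w 13.2 q6 -119.0
want [-181.    0.   83.] shift [ 0.01 -0.04 -0.09] turn [-0.01  0.01 -0.02]
lid (np.float64(-0.0015809127048905353), np.float64(104.24977303755864), 2515)
-250 46 x -241.8 z 98.3 phi -0.004
-235 46 x -227.6 z 98.0 phi -0.006
-150 109 x -137.3 z 98.0 phi -0.027
-125 64 x -117.3 z 98.5 phi -0.023
```

Call:
jog_arm:
  plan:
    - [[0,0,0,0,0,0.6],[0,0,0,0,0,0.8],[0,0,0,0,0,0.8],[0,0,0,0,0,0.8],[0,0,0,0,0,0.8],[0,0,0,0,0,0.8],[0,0,0,0,0,0.8],[0,0,0,0,0,0.8],[0,0,0,0,0,0.8],[0,0,0,0,0,0]]

```text
time_s: 17.3
position: [0.4643, -0.0316, 0.0795]
tool_rot: [[-0.637, 0.771, 0.003], [0.771, 0.637, 0.001], [-0.001, 0.003, -1.0]]
ft_force: [-0.8, 5.3, 11.2]
grip_width: 0.0128
```

```bash
python3 kg.py 0 -17.4 90;python3 zz.py pics/z12.png; python3 st.py
```

```text
t 17.3 TCP case [-180.     2.5   79.5] F [-0.8  5.3 11.2] Tq [ 0.58  0.03 -0.01] w 12.8 q6 -58.0
want [-181.     0.    79.6] shift [-0.04 -0.05 -0.  ] turn [0.02 0.   3.43]
lid (np.float64(-0.001876813434176215), np.float64(104.29375933299202), 2507)
-250 52 x -241.7 z 97.9 phi -0.007
-235 62 x -227.0 z 98.0 phi -0.007
-150 107 x -137.7 z 98.0 phi -0.024
-125 62 x -117.5 z 98.3 phi -0.042
```

View pics/z12.png

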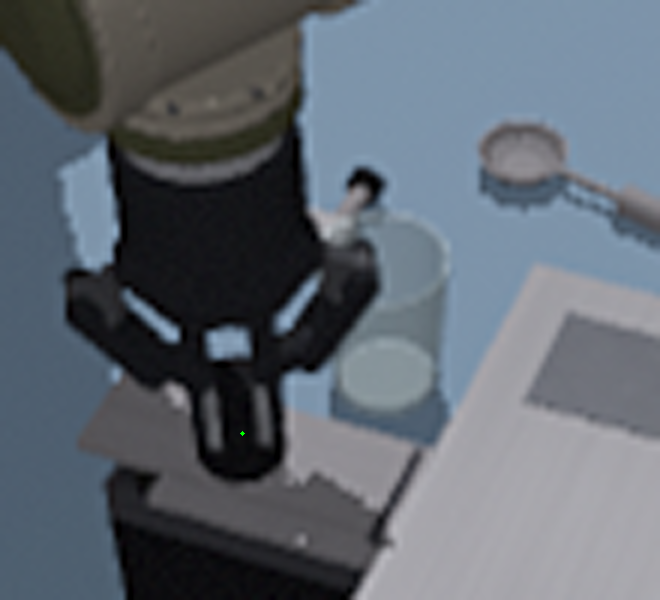

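Call:
jog_arm:
  plan:
    - [[0,0,0,0,0,0.7],[0,0,0,0,0,0.7],[0,0,0,0,0,0.7],[0,0,0,0,0,0.7],[0,0,0,0,0,0.5],[0,0,0,0,0,0.4],[0,0,0,0,0,0]]

```text
time_s: 18.05
position: [0.4649, -0.0313, 0.0794]
tool_rot: [[-0.139, 0.99, 0.004], [0.99, 0.139, 0.001], [0.0, 0.004, -1.0]]
ft_force: [3.0, 8.1, 8.2]
grip_width: 0.0131
```

```bash
python3 kg.py 0 -17.4 90;python3 zz.py pics/z13.png; python3 st.py
```

```text
t 18.05 TCP case [-179.4    2.7   79.4] F [3.  8.1 8.2] Tq [ 1.03 -0.52  0.92] w 13.1 q6 -27.0
want [-181.     0.    79.6] shift [-0.07 -0.04 -0.  ] turn [ 0.03 -0.   -0.24]
lid (np.float64(-0.0007028824072179252), np.float64(104.22542362705396), 2552)
-250 59 x -242.3 z 96.9 phi -0.014
-235 58 x -227.4 z 97.7 phi -0.009
-150 108 x -137.7 z 98.0 phi -0.025
-125 64 x -117.7 z 98.2 phi -0.051
```

View pics/z13.png

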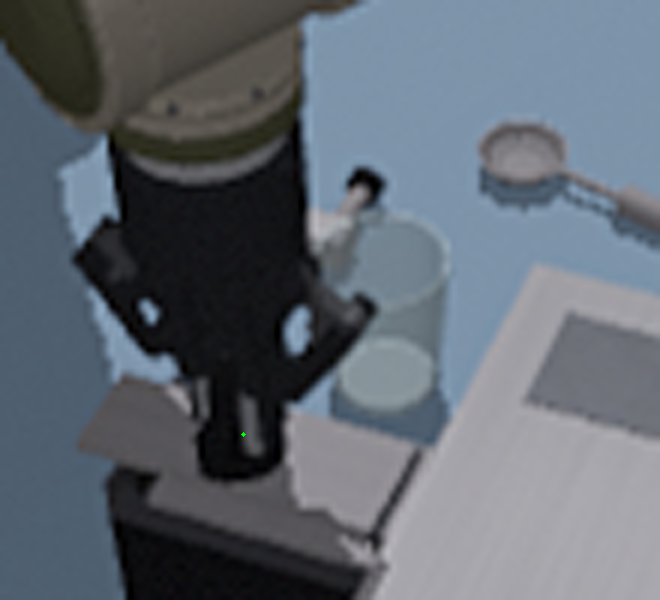

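Call:
jog_arm:
  plan:
    - [[0,0,0,0,0,-0.2],[0,0,0,0,0,0],[0,0,0,0,0,0],[0,0,0,0,0,0],[0,0,0,0,0,0]]
  grip: -0.1

```text
time_s: 18.6
position: [0.4635, -0.0325, 0.0782]
tool_rot: [[-0.169, 0.986, -0.0], [0.986, 0.169, -0.0], [-0.0, -0.0, -1.0]]
ft_force: [-0.1, 0.2, -1.2]
grip_width: 0.0385
```

Call:
jog_arm:
  plan:
    - [[0,0,-0.4,0,0,0],[0,0,-0.8,0,0,0],[0,0,-1,0,0,0],[0,0,-1,0,0,0],[-0.8,0,0,0,0,0],[-1,0,0,0,0,0],[-1,0,0,0,0,0],[0,0,0,0,0,0]]

```text
time_s: 19.4
position: [0.4831, -0.1467, 0.2058]
tool_rot: [[-0.165, 0.986, -0.0], [0.986, 0.165, -0.001], [-0.001, -0.0, -1.0]]
ft_force: [-0.1, 0.6, -1.2]
grip_width: 0.0387
```

```bash
python3 go.py;python3 - <<'E'
from h import *
from knob import knob
for n in("top","scene"):
    im,d=vision.get_image(n);np.save(n+"_i.npy",im);np.save(n+"_d.npy",d);print(lidfit(n,d));knob(n,im,d,112)
from ov import ov
ov("top",0,"pics/f_t.png",box=(200,120));ov("scene",0,"pics/f_s.png",box=(175,105))
E
python3 st.py
```

```text
t 19.4 case TCP mm [-181.7 -114.1  205.8] yaw_y -0.6 tilt 0.06 F [-0.1  0.6 -1.2] w 38.7 q [-30.  17.  81.  -0.  82. -40.]
(np.float64(0.0016880783894541213), np.float64(104.26945757486037), 2776)
top 157 z [126.3 131.6 134.5] c [-179.     0.4] rect [-179.5    0.5] [14.3 52. ] pca angle ccw deg -89.3 sd [ 4.3 15.4]
  strap z at -225: 101.2 hasp est 0.014
(np.float64(-0.001415020741750915), np.float64(104.2949488813251), 2535)
scene 160 z [114.3 130.  133.6] c [-176.7   -3.3] rect [-178.3    1.6] [55.6 15.4] pca angle ccw deg 87.5 sd [ 4.7 16.9]
  strap z at -225: 99.9 hasp est 0.004
-250 10 x -245.2 z 102.0 phi 0.023
-235 21 x -222.8 z 100.2 phi 0.012
-150 107 x -138.3 z 99.1 phi 0.009
-125 68 x -117.3 z 98.5 phi -0.028
```

View pics/f_t.png

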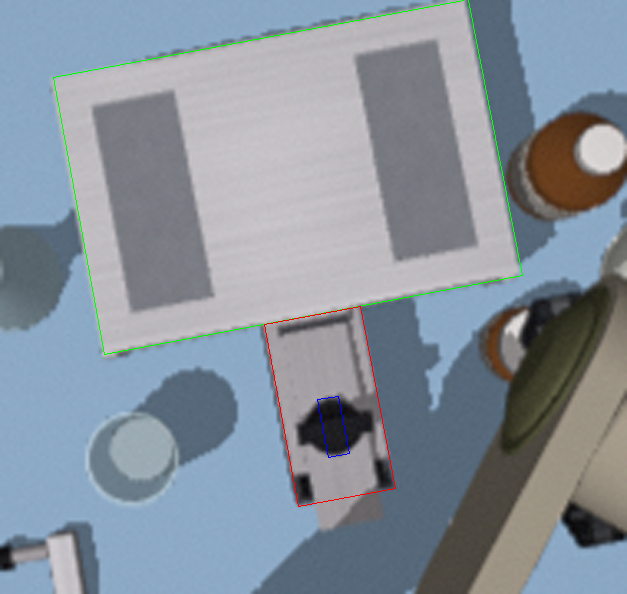

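View pics/f_s.png

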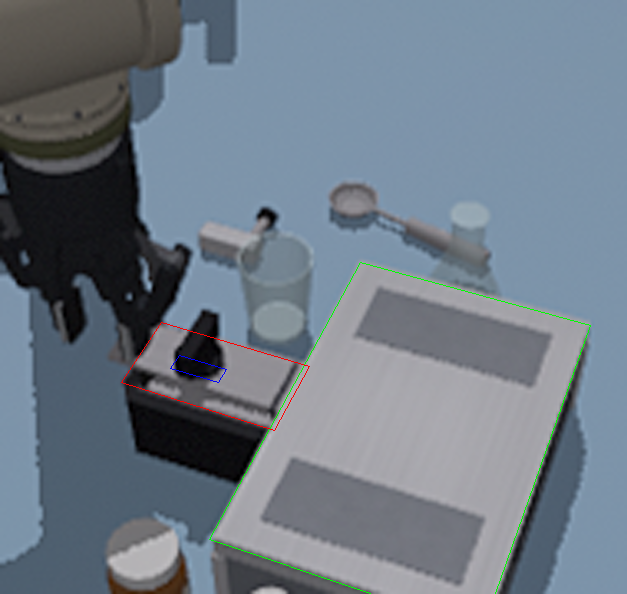

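The final pictures show the lid at about 0 rad, the hasp near 0.01–0.02 rad with the hand clear, and the knob bar across the strap at about 89°. The hand stands about 150 mm above the jar, touching nothing.

```bash
python3 -c "
from rig import close_job
print(close_job())"
```

```text
the job is handed in; nothing more can be done
None
```

I shut the lid, swung the hasp over onto the bracket, lined the lug up with the slot and pressed it through. I then turned the knob clockwise to its stop, where the wrist read about 0.9 N m. The job was handed in after about 20 s of the 67 s allowed.

**Last checks, both cameras, hand clear and touching nothing:**
- **Lid:** within ±0.002 rad of shut.
- **Hasp:** about 0.00 to 0.02 rad, staying down by itself.
- **Knob:** the bar lies at about 89° from above. The scene view reads about 92°, past the stop, so that reading is a few degrees off. Both are above the 1.38 rad (79°) limit.
- **Bystanders:** I kept the hand clear of them, and those visible in the final pictures look unmoved. I did not measure their positions again.

**What disagreed:**
- **Fingertips:** the real fingertips sit about 28 mm short of the reported TCP, both shut and 40 mm open. My first push therefore left the lid at 0.144 rad. I found this from the picture and the lid contact, and allowed for it from then on.
- **Hasp angle:** once the lid was shut, the hasp leaned further back than I had worked out, about 2.1 rad instead of 1.76. I planned the swing from the new measurement.

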